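Tidy the patio bench

ROBOT

A 6-joint arm with a two-finger parallel gripper is mounted at the origin on the work surface. World frame = base frame: x ahead of the robot, y to its left, z up, the work surface at z = 0. Lengths are in m, angles in rad, forces in N, time in s.
With the tool pointing down it reaches from about 0.25 to 0.725 m from the base axis. Payload 4 kg.
Tool frame: the origin (TCP) lies on the centre line of the jaws, within the pads' length; the fingertips stand ahead of it and the grasp point (between the pads) lies 3 mm ahead of it (bot.tcp_to_tips is the z of the fingertips in the tool frame, in m); z points along the fingers, y is the line along which they close (so a half turn about z gives the same grasp; the last joint's range is limited). The gripper opens to 85 mm and grips with 20 to 120 N. Pads are 22 mm wide; open, the fingers measure 114 mm over their backs; the gripper's body (76 mm by 85 mm) begins 54 mm behind the grasp point. The pads swing forward as they close: fully open they stand 13 mm farther back than shut.
Start: joints at [1.13, 0.241, 0.005, 1.335, 0, 1.571], TCP at [0.213, 0.452, 0.253] pointing down, gripper open.
Joint ranges: [-2.72, 2.72], [-1.05, 1.87], [-1.09, 1.28], [-1.99, 2.15], [-1.42, 1.44], [-3.14, 3.14]. Speed limits (rad/s): [2.79, 2.79, 3.14, 3.14, 3.14, 3.14].

INTERFACE

Orientations are given as a unit quaternion [x, y, z, w].
In Python, from workcell import telemetry, camera, camera_params, ticket, boxes_of, cut_out, spot_point, bot gives the robot as it stands.
- The arm moves only by the shell command python3 -m creep 'ROWS'. ROWS is text: rows parted by semicolons, each of 5 numbers parted by spaces: the opening, from 0 (shut) to 1 (fully open), then the shift along the tool's x, y, z in units of 150 mm (1.0 is 150 mm), then the turn about the tool's z in units of 180 degrees (1.0 is 180 degrees). In form: claw x y z turn; .... A call has 1 to 12 rows; each row is the pose to reach, as a shift and turn from the pose commanded when the call began, along the tool's axes at that moment, turning the shorter way round; what a row does not reach only later rows make up. A row lasts 1/8 s, in which the tool goes at most 62.5 mm and 10.7 degrees, less where a joint would pass 70% of its speed; a pose out of reach is approached as far as the arm can. A call with a number of a shift or a turn outside -1 to 1 is refused whole. A call with a gripper value outside its range is refused whole. The fingers move at their own pace and stop on an object; the grip force is fixed at half the most. Time passes only in rows, so rows that repeat a pose let the fingers close. It gives the time, the measured TCP pose, the force, the opening and the grip force at its end, in the units of the state.
- telemetry.get_obs(): the state, without advancing time (a new reading comes with each control period).
- camera(name): name is "scene" or "top" or "wrist"; returns the picture (480x640x3 uint8, red, green, blue); there is no depth.
- camera_params(name): a dict with "camera_matrix" (3x3 intrinsics, pixels), "k1" (the pictures are not rectified: a ray, as slopes to the right and down, at radius r is drawn at 1 + k1 r^2 times it, then the intrinsics apply), "eye" and "attitude" of the camera in the world. Camera axes: x right, y down, z forward; pixel columns grow to the right and rows downward; lengths in m; the calibration is good to about 2 mm. A picture is of the moment at which its call begins: read the wrist's pose just before it. camera_params takes no time and is no camera call; for the wrist camera it gives the pose at the moment of the call.
- ticket.job_done(): hands the job in; it is judged then, once.
Trained networks look in the newest picture that a camera, given by its name, has taken for a name from the list of things; names that differ only in an ending like _2 or _b are one class to them, and where a whole thing is asked for, a point or a joint stands for the part that bears it (a point fixed in the world has none). Each returns a list of dicts, best first, with "conf" (0 to 1); they miss things now and then, are a little off and sometimes report something else, mostly with a low value. They report only what shows in the picture. A call takes as long as a camera call.
- boxes_of(thing, camera): "at" ([x, y, z] in m, in world coordinates, good to about 4 mm: the middle of the surface that is visible of it).
- cut_out(thing, camera): "pixels" (480x640 bool, what is visible of it).
- spot_point(thing, camera): "at" ([x, y, z] in m, in world coordinates, good to about 4 mm: a listed point, or the origin of a listed thing).
The state is a dict: "clock": time; "joint_pos": joint angles; "joint_vel": joint speeds; "tau": joint torques, N m; "eef_pos": TCP position; "tool_rot": TCP orientation; "ft_force": force on the tool from outside, world axes, zero at the start; "ft_torque": the same for the moment, N m; "grip_width": finger opening in m; "grasp_force": force on a finger pad.
Only numpy, scipy, OpenCV 4.12 (cv2) and the standard library are available. Lean on these libraries where they do the work, as an engineer would, in place of code of your own. Each camera call takes 0.05 s, during which the arm holds its last target. There are 200 camera calls.

TASK

Rain is coming, so sort the loose odds and ends on the bench: stand the thick battery cell upright in the wide well of the grey battery block and the thin cell upright in its narrow well, put both bottle stoppers in the wooden bowl, and set the silicone lid squarely on the steel mug so that its plug sits fully in the mouth. Keep the mug, bowl and battery block standing on the bench, and leave the radio and the fly swatter where they are.

Things in the scene. Friction and masses are not known exactly. Their poses are not given: they have to be found in the camera images.
- cell_large: Thick D-size battery cell standing upright: black cylinder 33 mm across with a bare steel upper band and a small contact on top, 61 mm tall, 0.14 kg. Origin: centre of its underside; z up.
- cell_small: Thin AA-size battery cell standing upright: black cylinder 14.5 mm across with a bare steel upper band, 50 mm tall, 25 g. Origin: centre of its underside; z up.
- cork_a: One of two identical bottle stoppers, standing head down: dark wooden head 30 mm across and 12 mm high at the bottom, cork shank 20 mm across and 28 mm high above it, 40 mm in all, 30 g. Origin: centre of the head's flat end, which is its underside; z up the shank.
- cork_b: The other stopper, same as cork_a (interchangeable).
- lid: Dark silicone lid of the mug, lying plug down: tapering plug below (10 mm high, 52 mm across at the bottom, 67 mm at the top), flat disc 88 mm across and 6 mm thick over it (z 10 to 16 mm), round grip 22 mm across on top in the middle (z 16 to 40 mm), 60 g. Origin: centre of the plug's underside; z up.
- caddy: Grey plastic battery block, loose, 66 (x) by 134 (y) by 24 mm high, 0.45 kg, with two square wells 20 mm deep (well floor at z = 4 mm). Wide well 50 x 50 mm centred at (0, +33 mm), for the thick cell; narrow well 30 x 30 mm centred at (0, -34 mm), for the thin cell. Fingers do not fit in the narrow well: hold that cell high. Origin: centre of its underside; z up.
- bowl: Round wooden bowl, loose, 150 mm across the rim, 55 mm high, wall 6 mm, about 0.35 kg, inner floor 7 mm above its underside in the middle; both stoppers fit in side by side. Origin: centre of its underside; z up.
- mug: Stainless steel travel mug without handle, open, loose, 120 mm tall, 80 mm across the rim, 72 mm inside the mouth, about 0.4 kg. With the lid seated, the lid's origin lies about 110 mm above the mug's origin. Origin: centre of its underside; z up.
- radio: Bystander: black plastic radio with a press button, 70 x 200 x 120 mm plus a low carrying handle (to 144 mm). Not to be moved. Origin: centre of its underside; z up.
- swatter: Bystander: flat green plastic fly swatter lying on the bench, 405 mm long along its x (from -250 to +155 mm), head 110 x 100 mm centred at x = +100 mm, up to 8 mm thick. Not to be moved. Origin: centre of its underside; z up.

How it is judged:
By the outcome, as a careful person would: the job done as asked, in the order asked, and still so for the second after the job is handed in, with the robot touching nothing.
It also fails if it takes over 118 s, if anything falls off the work surface, if the arm or the gripper's body presses on something with over 40 N, if the wrist force passes 120 N, or if a joint passes its speed limit or range.

## Working session

There is one attempt and no reset: what is moved stays moved. The work goes in short steps, Python scripts to look and compute and a shell command to move; the robot and the scene stay as the last step left them, time stands still between calls to the robot, and variables do not carry over. Pictures are saved under pics/ and viewed, at most 14 in all, crops included, and the job is handed in when it is done.

```bash
ls; mkdir -p pics; python3 - <<'E'
from workcell import *
import cv2,numpy as np
o=telemetry.get_obs(); print(o); print(bot.tcp_to_tips)
for c in ("scene","top"):
    im=camera(c); cv2.imwrite(f"pics/{c}0.png",im[:,:,::-1])
    p=camera_params(c); print(c,p)
    for t in "cell_large cell_small cork_a lid caddy bowl mug radio swatter".split():
        print(t,[(np.round(d["at"],3).tolist(),round(d["conf"],2)) for d in spot_point(t,c)])
E
```

```text
pics
{'clock': 0.0, 'joint_pos': array([ 1.13000898e+00,  2.41389852e-01,  3.71852792e-03,  1.33520876e+00,
       -4.54755957e-06,  1.57080819e+00]), 'joint_vel': array([ 0.00181519,  0.00077778, -0.00091626, -0.00010477, -0.00047312,
       -0.00038561]), 'tau': array([-4.95137301e-04, -3.72316039e+01,  2.52411300e+01,  1.71614141e-02,
        6.47589331e-05, -1.30481908e-05]), 'eef_pos': array([0.21307412, 0.45167142, 0.25242229]), 'tool_rot': array([ 2.18619458e-01,  9.75809637e-01, -1.01717637e-03, -2.25544412e-04]), 'ft_force': array([ 0.28675922, -0.06969336,  0.75965651]), 'ft_torque': array([0.04432573, 0.07215331, 0.00166003]), 'grasp_force': 0.0, 'grip_width': 0.08524321063879045}
0.022
scene {'camera_matrix': array([[577.48682529,   0.        , 322.24724462],
       [  0.        , 577.48682529, 231.2906309 ],
       [  0.        ,   0.        ,   1.        ]]), 'k1': 0.04240192405749329, 'eye': array([ 1.38457382, -0.52488113,  0.92779393]), 'attitude': array([ 0.78430444,  0.45653439, -0.20206957, -0.36825368])}
cell_large [([0.382, -0.266, 0.003], 0.58)]
cell_small [([0
[... 373 characters left out ...]
_matrix': array([[567.32087861,   0.        , 309.15571024],
       [  0.        , 567.32087861, 238.09933083],
       [  0.        ,   0.        ,   1.        ]]), 'k1': -0.17907260813341006, 'eye': array([0.38395731, 0.02400131, 1.44483814]), 'attitude': array([ 0.71684616, -0.69542386,  0.03976781, -0.03059014])}
cell_large [([0.384, -0.265, -0.004], 0.68)]
cell_small [([0.409, 0.253, 0.003], 0.6)]
cork_a [([0.446, -0.007, 0.0], 0.62)]
lid [([0.422, -0.13, -0.001], 0.87)]
caddy [([0.575, -0.199, 0.001], 0.67)]
bowl [([0.669, 0.01, 0.002], 0.95)]
mug [([0.584, 0.2, 0.004], 0.61)]
radio [([0.421, 0.458, -0.009], 0.8), ([0.456, -0.47, -0.002], 0.23)]
swatter [([0.462, -0.469, -0.002], 0.63)]
```

View pics/top0.png

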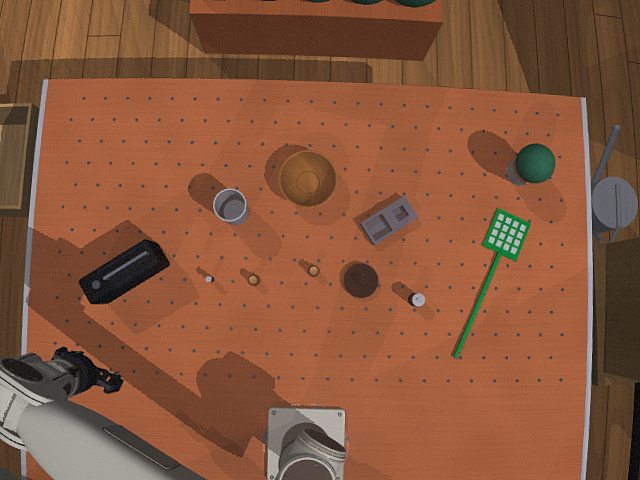

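View pics/scene0.png

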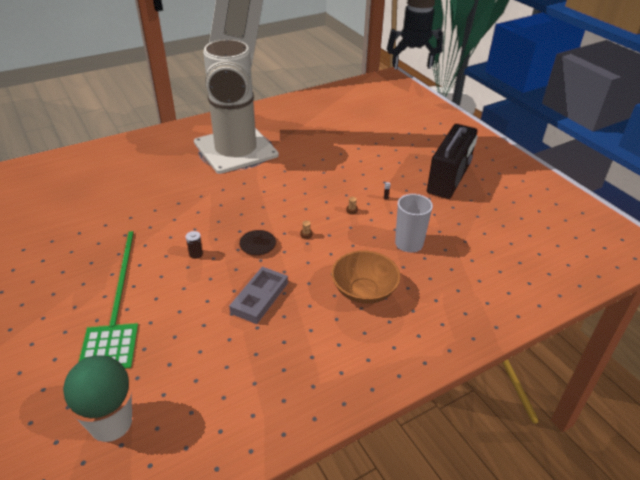

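The top view shows everything standing: thick cell (417,299), thin cell (208,279), stoppers (253,280) and (313,270), lid (361,280), block (388,219) with its wide well to the lower left, bowl (307,178) and mug (230,205). The scene view agrees with this. The networks also returned a few low-confidence misreports.

```bash
cat > h.py <<'E'
from workcell import *
import cv2,numpy as np,sys
from scipy.spatial.transform import Rotation as R
def rays(p,uv):
    K=p["camera_matrix"];d=cv2.undistortPoints(np.float64(uv).reshape(-1,1,2),K,np.array([p["k1"],0,0,0.]))[:,0]
    return R.from_quat(p["attitude"]).apply(np.c_[d,np.ones(len(d))])
def plane(p,uv,z):
    r=rays(p,uv);return p["eye"]+r*((z-p["eye"][2])/r[:,2])[:,None]
def proj(p,X):
    c=R.from_quat(p["attitude"]).inv().apply(np.atleast_2d(X)-p["eye"])
    s=c[:,:2]/c[:,2:];s=s*(1+p["k1"]*(s**2).sum(1))[:,None]
    return s@p["camera_matrix"][:2,:2].T+p["camera_matrix"][:2,2]
def go(x,y,z,yaw=0.):
    "units for a move to world TCP x y z, tool y at yaw (rad) from world x"
    o=telemetry.get_obs();M=R.from_quat(o["tool_rot"]).as_matrix()
    s=M.T@(np.array([x,y,z])-o["eef_pos"])/.15
    cur=np.arctan2(M[1,1],M[0,1]);t=-(yaw-cur)/np.pi   # tool z down
    print("go",np.round(s,3),"turn",round(t,3),"at",np.round(o["eef_pos"],4),"yaw",round(cur,3),"t",round(o["clock"],2))
E
python3 - <<'E'
from h import *
p=camera_params("top");camera("top")
for t,z in (("caddy",.024),("mug",.12),("bowl",.055),("lid",.016)):
    for d in cut_out(t,"top")[:1]:
        m=d["pixels"].astype(np.uint8);ys,xs=np.nonzero(m)
        W=plane(p,np.c_[xs,ys],z)[:,:2]
        r=cv2.minAreaRect(np.float32(W*1000));print(t,d["conf"],len(xs),r)
camera("wrist")
for t in("cell_small","cell_large","cork_a"):
  for c in("top","scene"): print(t,c,[(np.round(d["at"],3).tolist(),round(d["conf"],2)) for d in spot_point(t,c)])
go(.411,.251,.16)
go(.38,-.15,.25)
print({k:v for k,v in camera_params("wrist").items()})
E
```

```text
caddy 0.87 1341 ((578.865234375, -192.87960815429688), (66.93901062011719, 137.7526092529297), 33.380088806152344)
mug 0.66 1010 ((587.7222290039062, 194.44003295898438), (90.18692016601562, 78.59893035888672), 65.27912139892578)
bowl 0.75 2740 ((671.530517578125, 15.187370300292969), (147.50189208984375, 144.89479064941406), 1.90830659866333)
lid 0.8 876 ((424.88189697265625, -125.14049530029297), (80.72815704345703, 83.65772247314453), 1.501773476600647)
cell_small top [([0.406, 0.255, 0.002], 0.58)]
cell_small scene [([0.416, 0.249, -0.004], 0.49)]
cell_large top [([0.38, -0.264, -0.002], 0.44)]
cell_large scene [([0.382, -0.266, 0.003], 0.58)]
cork_a top [([0.447, -0.007, 0.002], 0.62), ([0.417, 0.146, -0.001], 0.6)]
cork_a scene [([0.412, 0.143, 0.0], 0.67), ([0.441, -0.004, -0.001], 0.57)]
go [-1.764 -0.651  0.622] turn 0.36 at [0.2133 0.4522 0.2533] yaw 1.13 t 1.6
go [-2.718 -3.157  0.022] turn 0.36 at [0.2133 0.4522 0.2533] yaw 1.13 t 1.6
{'camera_matrix': array([[336.58535406,   0.        , 315.42672909],
       [  0.        , 336.58535406, 241.4701202 ],
       [  0.        ,   0.        ,   1.        ]]), 'k1': -0.04616697358832099, 'eye': array([0.14875879, 0.48283426, 0.37487015]), 'attitude': array([0.8359317 , 0.53015847, 0.07566245, 0.12010575])}
```

```bash
python3 -m creep '1 -.66 -.66 0 .36;1 -.66 -.66 0 .36;1 -.66 -.66 0 .36;1 -.66 -.66 0 .36;1 -.66 -.66 0 .36;1 -.66 -.66 0 .36;1 -.66 -.66 0 .36'
python3 -m creep '1 -1 .4 0 0;1 -1 .4 0 0;1 -1 .4 0 0'
python3 -m creep '1 -1 .4 0 0;1 -1 .4 0 0;1 -1 .4 0 0'
python3 -m creep '1 -1 .4 0 0;1 -1 .4 0 0;1 -1 .4 0 0'
python3 -m creep '1 -.8 0 0 0;1 -.8 0 0 0;1 -.8 0 0 0;1 -.8 0 0 0'
python3 - <<'E'
from h import *
p=camera_params("wrist");im=camera("wrist");cv2.imwrite("pics/w1.png",im[:,:,::-1])
go(.382,-.265,.1)
for t in("cell_large","caddy","lid","bowl","cork_a"): print(t,[(np.round(d["at"],3).tolist(),round(d["conf"],2)) for d in spot_point(t,"wrist")])
for t,z in (("caddy",.024),("cell_large",.061)):
    for d in cut_out(t,"wrist")[:1]:
        m=d["pixels"].astype(np.uint8);ys,xs=np.nonzero(m)
        W=plane(p,np.c_[xs,ys],z)[:,:2]
        print(t,d["conf"],len(xs),cv2.minAreaRect(np.float32(W*1000)),xs.mean(),ys.mean())
E
```

```text
clock: 2.48
eef_pos: [0.2607, 0.3204, 0.2534]
tool_rot: [0.707, 0.707, 0.0, -0.0]
ft_force: [0.4, 0.4, 0.3]
grip_width: 0.0854
grasp_force: 0.0
clock: 2.85
eef_pos: [0.3208, 0.1685, 0.2534]
tool_rot: [0.707, 0.708, 0.0, 0.0]
ft_force: [0.2, -0.4, -0.3]
grip_width: 0.0853
grasp_force: 0.0
clock: 3.22
eef_pos: [0.381, 0.018, 0.2535]
tool_rot: [0.707, 0.707, 0.0, 0.0]
ft_force: [0.9, -0.5, 0.1]
grip_width: 0.0855
grasp_force: 0.0
clock: 3.6
eef_pos: [0.4409, -0.1324, 0.2532]
tool_rot: [0.707, 0.707, 0.0, 0.0]
ft_force: [1.1, -0.8, -0.8]
grip_width: 0.0858
grasp_force: 0.0
clock: 4.1
eef_pos: [0.4398, -0.2495, 0.253]
tool_rot: [0.707, 0.707, 0.0, -0.001]
ft_force: [0.2, 0.7, -0.3]
grip_width: 0.0857
grasp_force: 0.0
go [-0.108 -0.386  1.021] turn 0.0 at [ 0.4399 -0.2489  0.2531] yaw 0.001 t 4.15
cell_large [([0.378, -0.264, -0.001], 0.69)]
caddy [([0.577, -0.194, -0.001], 0.85)]
lid [([0.42, -0.124, -0.002], 0.84)]
bowl []
cork_a []
caddy 0.77 9269 ((574.2733154296875, -196.33682250976562), (72.25513458251953, 136.97451782226562), 33.75563430786133) 445.491207249973 158.95350091703529
cell_large 0.83 1236 ((382.07391357421875, -260.13995361328125), (45.021427154541016, 31.93646240234375), 45.01704406738281) 254.94498381877023 231.42071197411002
```

View pics/w1.png

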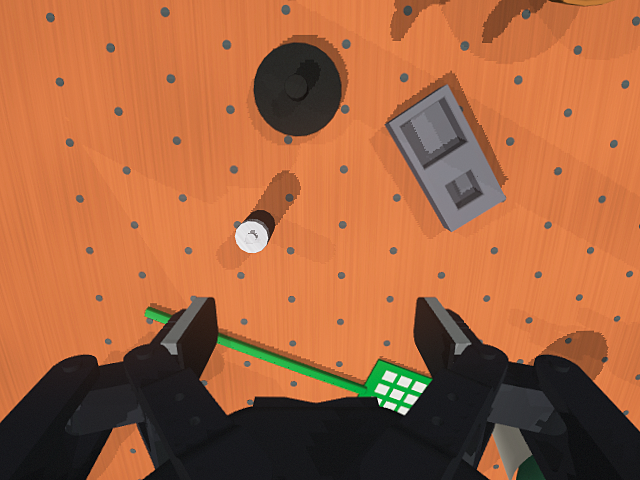

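The wrist view has right = +x and up = +y. The thick cell's top is at (252,236), the lid's grip at (297,86), and the block's top corners are about (388,124), (446,86), (504,200), (452,230), with the wide well toward the upper left.

```bash
python3 - <<'E'
from h import *
p=camera_params("wrist")
C=plane(p,[(388,124),(446,86),(504,199),(452,230)],.024)[:,:2]
print(C.round(4),C.mean(0),cv2.minAreaRect(np.float32(C*1000)))
for n,q in(("wide",[(400,127),(438,101),(465,143),(428,164)]),("narrow",[(446,184),(471,172),(481,190),(456,207)])):
    W=plane(p,q,.024)[:,:2];print(n,W.mean(0),cv2.minAreaRect(np.float32(W*1000)))
print(plane(p,[(252,236)],.0605),plane(p,[(297,85)],.04))
th=np.radians(31)
for th in(28,31,34):
  t=np.radians(th);v=np.array([-np.sin(t),np.cos(t)])
  print(th,C.mean(0)+.033*v,C.mean(0)-.034*v)
  uv=proj(p,np.r_[[ [*(C.mean(0)+R.from_euler("z",t).apply([a,b,0])[:2]),.024] for a,b in((-.033,.067),(.033,.067),(.033,-.067),(-.033,-.067))]]);print(uv.round())
E
```

```text
[[ 0.5123 -0.1589]
 [ 0.5671 -0.1229]
 [ 0.641  -0.2332]
 [ 0.5885 -0.2674]] [ 0.57720758 -0.19560439] ((576.6376342773438, -196.05023193359375), (65.57862854003906, 133.4125518798828), 33.810279846191406)
wide [ 0.5581052  -0.16809058] ((558.1349487304688, -168.9926300048828), (43.656768798828125, 53.418399810791016), 38.41035842895508)
narrow [ 0.59565379 -0.2223105 ] ((596.558837890625, -222.6678466796875), (30.475231170654297, 27.704591751098633), 28.87841796875)
[[ 0.37870094 -0.26434048  0.0605    ]] [[ 0.42318552 -0.12560501  0.04      ]]
28 [ 0.56171502 -0.16646712] [ 0.59316961 -0.22562461]
[[393. 117.]
 [454.  84.]
 [500. 205.]
 [444. 233.]]
31 [ 0.56021132 -0.16731787] [ 0.59471887 -0.22474808]
[[390. 120.]
 [450.  84.]
 [503. 202.]
 [447. 232.]]
34 [ 0.55875421 -0.16824615] [ 0.59622014 -0.22379167]
[[388. 124.]
 [446.  85.]
 [505. 199.]
 [451. 232.]]
```

```bash
python3 -m creep '1 -.104 -.406 .6 0;1 -.104 -.406 1 0;1 -.104 -.406 1 0;1 -.104 -.406 1 0'
python3 -m creep '.8 0 0 .37 0;.8 0 0 .37 0;0 0 0 .37 0;0 0 0 .37 0;0 0 0 .37 0;0 0 0 .37 0;0 0 0 .37 0;0 0 0 .37 0'
```

```text
clock: 5.0
eef_pos: [0.3764, -0.2635, 0.1009]
tool_rot: [0.708, 0.707, -0.001, -0.004]
ft_force: [-0.1, -0.5, 0.3]
grip_width: 0.0851
grasp_force: 0.0
clock: 6.0
eef_pos: [0.3808, -0.2665, 0.0505]
tool_rot: [0.707, 0.707, 0.0, 0.003]
ft_force: [-0.5, 0.1, 5.9]
grip_width: 0.0313
grasp_force: 58.9
```

```bash
python3 -m creep '0 0 0 -.4 0;0 0 0 -.6 0;0 .3 .5 -.6 0;0 .65 1 -.6 0;0 .65 1 -.6 0;0 .65 1 -.6 0;0 .65 1 -.6 0'
python3 -m creep '0 0 .19 0 0;0 0 .19 0 0;0 0 .19 0 0'
python3 - <<'E'
from h import *
p=camera_params("wrist");im=camera("wrist");cv2.imwrite("pics/w2.png",im[:,:,::-1])
go(.5585,-.168,.056)
for t in("cell_large","caddy"): print(t,[(np.round(d["at"],3).tolist(),round(d["conf"],2)) for d in spot_point(t,"wrist")])
E
```

```text
clock: 6.88
eef_pos: [0.5291, -0.1677, 0.1385]
tool_rot: [0.707, 0.707, -0.0, 0.0]
ft_force: [-0.5, -0.3, -1.1]
grip_width: 0.0315
grasp_force: 60.3
clock: 7.25
eef_pos: [0.5564, -0.1687, 0.138]
tool_rot: [0.708, 0.706, -0.0, -0.0]
ft_force: [-0.3, -0.2, -1.4]
grip_width: 0.0315
grasp_force: 60.4
go [0.004 0.015 0.546] turn -0.001 at [ 0.5564 -0.1686  0.1379] yaw -0.002 t 7.3
cell_large [([0.555, -0.162, 0.09], 0.63)]
caddy [([0.577, -0.192, -0.0], 0.85)]
```

View pics/w2.png

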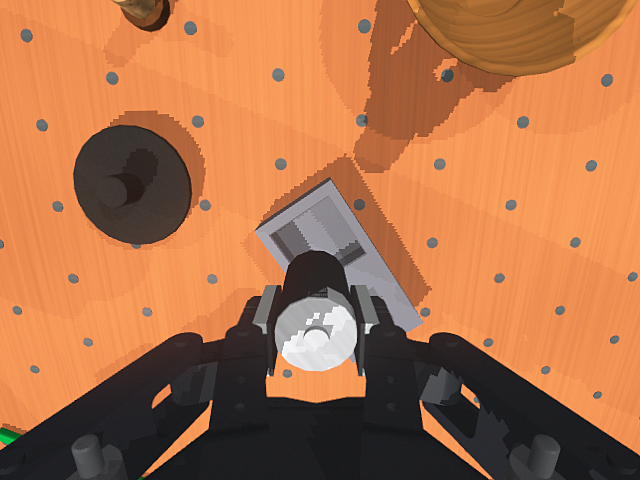

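The cell is held upright, its top at (316,335). Behind it are the wide well and the block's corners, (257,230) and (329,180).

```bash
python3 - <<'E'
from h import *
p=camera_params("wrist")
print(plane(p,[(316,335)],.1485),plane(p,[(257,230),(329,180)],.024))
t=np.radians(34);c=np.array([.577,-.196]);f=R.from_euler("z",t)
print([(c+f.apply([a,b,0])[:2]).round(4) for a,b in((-.033,.067),(.033,.067))])
go(.5585,-.168,.056)
E
```

```text
[[ 0.55690364 -0.16605171  0.1485    ]] [[ 0.51433195 -0.15725044  0.024     ]
 [ 0.56606027 -0.12156371  0.024     ]]
[array([ 0.5122, -0.1589]), array([ 0.5669, -0.122 ])]
go [0.003 0.012 0.546] turn -0.001 at [ 0.5567 -0.1684  0.138 ] yaw -0.002 t 7.4
```

```bash
python3 -m creep '0 -.01 .01 .3 0;0 -.01 .01 .5 0;0 -.01 .01 .55 0;0 -.01 .01 .55 0;0 -.01 .01 .55 0'
python3 -m creep '.55 0 0 0 0;.55 0 0 0 0;.55 0 0 0 0;.55 0 0 0 0;.55 0 0 -.4 0;.55 0 0 -.8 0;.55 0 0 -.8 0'
python3 - <<'E'
from h import *
p=camera_params("wrist");im=camera("wrist");cv2.imwrite("pics/w3.png",im[:,:,::-1])
go(.41,.18,.2)
for t in("cell_large","caddy"): print(t,[(np.round(d["at"],3).tolist(),round(d["conf"],2)) for d in spot_point(t,"wrist")])
E
```

```text
clock: 8.02
eef_pos: [0.5599, -0.1698, 0.0563]
tool_rot: [0.708, 0.707, 0.0, 0.001]
ft_force: [0.6, -0.1, -1.4]
grip_width: 0.0314
grasp_force: 60.4
clock: 8.9
eef_pos: [0.5629, -0.1706, 0.1816]
tool_rot: [0.707, 0.707, 0.003, 0.005]
ft_force: [1.1, 0.5, -0.6]
grip_width: 0.047
grasp_force: 0.0
go [ 2.332 -1.009 -0.155] turn -0.0 at [ 0.5611 -0.17    0.1784] yaw -0.001 t 8.95
cell_large [([0.559, -0.166, 0.005], 0.65)]
caddy [([0.573, -0.193, -0.0], 0.66)]
```

View pics/w3.png

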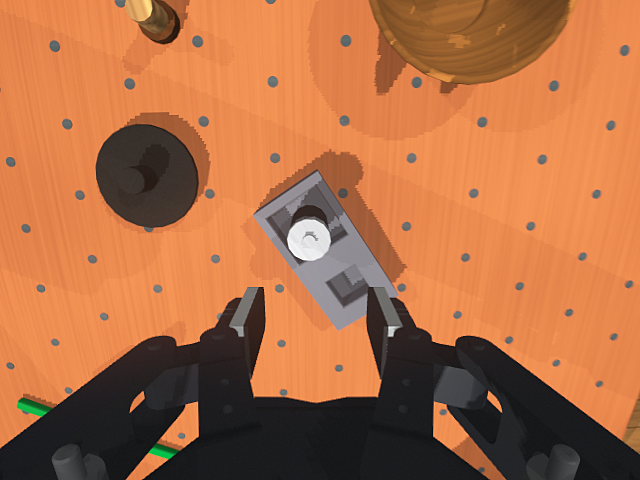

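The thick cell (309,240) stands upright in the wide well. Next is the thin cell.

```bash
python3 -m creep '.6 .8 -.4 -.15 0;.6 .8 -.4 -.15 0;.6 .8 -.4 -.15 0'
python3 -m creep '.6 .8 -.4 0 0;.6 .8 -.4 0 0;.6 .8 -.4 0 0'
python3 -m creep '.6 .8 -.21 0 0;.6 .8 -.21 0 0;.6 .8 -.21 0 0;.6 .8 -.21 0 0'
python3 - <<'E'
from h import *
p=camera_params("wrist");im=camera("wrist");cv2.imwrite("pics/w4.png",im[:,:,::-1])
go(.411,.252,.1)
for t,z in(("cell_small",.05),("cork_a",.04),("mug",.12)):
    print(t,[(np.round(d["at"],3).tolist(),round(d["conf"],2)) for d in spot_point(t,"wrist")])
E
```

```text
clock: 9.43
eef_pos: [0.4966, -0.0468, 0.1964]
tool_rot: [0.706, 0.708, -0.001, -0.002]
ft_force: [0.9, -0.7, 0.9]
grip_width: 0.0513
grasp_force: 0.0
clock: 9.8
eef_pos: [0.4372, 0.0726, 0.1963]
tool_rot: [0.706, 0.708, -0.001, -0.001]
ft_force: [-0.3, -0.7, -0.6]
grip_width: 0.0511
grasp_force: 0.0
clock: 10.3
eef_pos: [0.4083, 0.1899, 0.1969]
tool_rot: [0.708, 0.707, -0.001, 0.0]
ft_force: [0.1, -0.4, -0.0]
grip_width: 0.0511
grasp_force: 0.0
go [0.418 0.016 0.646] turn -0.001 at [0.4085 0.1894 0.1971] yaw -0.003 t 10.35
cell_small [([0.412, 0.254, -0.001], 0.79)]
cork_a [([0.418, 0.144, -0.001], 0.96), ([0.446, -0.008, -0.002], 0.74)]
mug [([0.587, 0.199, -0.001], 0.73)]
```

View pics/w4.png

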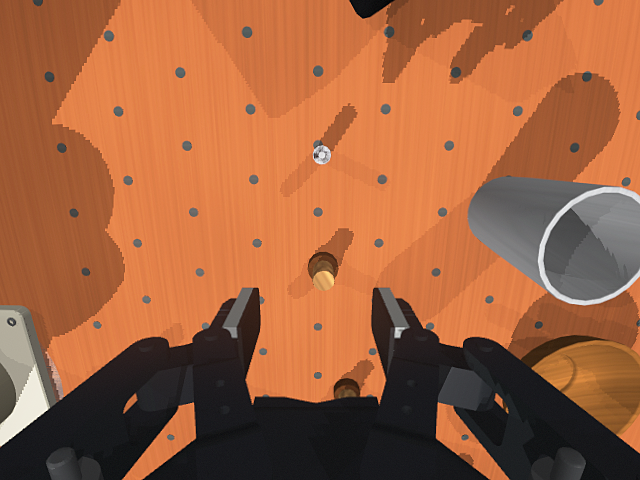

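The thin cell's top is at (322,155), the nearer stopper's top at (323,281), and the mug's rim is centred near (602,245).

```bash
python3 - <<'E'
from h import *
p=camera_params("wrist")
print(plane(p,[(322,155)],.05),plane(p,[(323,281)],.04))
E
```

```text
[[0.41388526 0.25160012 0.05      ]] [[0.41513655 0.14171753 0.04      ]]
```

```bash
python3 -m creep '.6 .417 .03 .4 0;.6 .417 .03 .7 0;.6 .417 .03 1 0;.6 .417 .03 1 0;.6 .417 .03 1 0;0 .417 .03 1 0;0 .417 .03 1 0;0 .417 .03 1 0;0 .417 .03 1 0;0 .417 .03 1 0;0 .417 .03 1 0'
python3 -m creep '0 0 0 -.4 0;0 0 0 -.7 0;0 0 0 -.7 0'
python3 - <<'E'
from h import *
go(.596,-.223,.15)
p=camera_params("wrist");im=camera("wrist");cv2.imwrite("pics/w5.png",im[200:,160:480,::-1])
E
```

```text
clock: 11.88
eef_pos: [0.4139, 0.2538, 0.0498]
tool_rot: [0.707, 0.707, 0.002, 0.001]
ft_force: [-1.3, -0.0, 6.7]
grip_width: 0.0119
grasp_force: 58.5
clock: 12.25
eef_pos: [0.4155, 0.255, 0.1577]
tool_rot: [0.707, 0.707, 0.005, 0.001]
ft_force: [0.5, -0.2, -0.3]
grip_width: 0.0118
grasp_force: 58.6
go [-3.186  1.206  0.045] turn -0.0 at [0.4155 0.255  0.1577] yaw -0.001 t 12.25
```

View pics/w5.png

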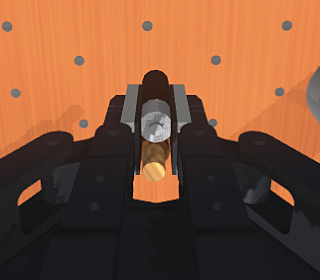

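The thin cell is held upright between the pads; its top is at crop pixel (156,120), so (316,320) in full.

```bash
python3 -m creep '0 -.8 .3 0 0;0 -.8 .3 0 0;0 -.8 .3 0 0'
python3 -m creep '0 -.8 .3 0 0;0 -.8 .3 0 0;0 -.8 .3 0 0'
python3 -m creep '0 -.8 .3 0 0;0 -.8 .3 0 0;0 -.8 .3 0 0'
python3 -m creep '0 -.8 .3 0 0;0 -.8 .3 0 0;0 -.8 .3 0 0;0 -.8 .3 0 0'
python3 - <<'E'
from h import *
go(.596,-.223,.056)
p=camera_params("wrist");im=camera("wrist");cv2.imwrite("pics/w6.png",im[:,:,::-1])
E
```

```text
clock: 12.68
eef_pos: [0.4575, 0.1296, 0.1516]
tool_rot: [0.71, 0.704, -0.001, -0.0]
ft_force: [-0.3, 0.9, -0.3]
grip_width: 0.0123
grasp_force: 58.6
clock: 13.05
eef_pos: [0.5028, 0.0106, 0.1517]
tool_rot: [0.709, 0.705, -0.001, -0.0]
ft_force: [-0.8, 0.5, -0.7]
grip_width: 0.0122
grasp_force: 58.6
clock: 13.42
eef_pos: [0.5479, -0.1086, 0.1517]
tool_rot: [0.709, 0.706, -0.0, -0.0]
ft_force: [-1.0, 1.3, -0.5]
grip_width: 0.0124
grasp_force: 58.7
clock: 13.92
eef_pos: [0.5916, -0.2248, 0.1516]
tool_rot: [0.707, 0.707, -0.0, -0.002]
ft_force: [0.1, 0.2, -0.0]
grip_width: 0.0121
grasp_force: 58.7
go [0.011 0.031 0.637] turn 0.0 at [ 0.5916 -0.2248  0.1516] yaw 0.0 t 13.93
```

View pics/w6.png

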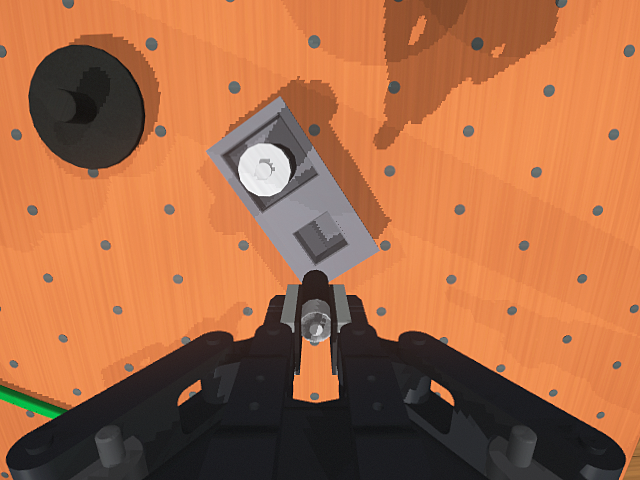

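The narrow well's corners show at about (294,244), (325,212), (349,235) and (320,264). The held cell's top is at (316,322).

```bash
python3 - <<'E'
from h import *
p=camera_params("wrist")
W=plane(p,[(294,244),(325,212),(349,235),(320,264)],.024);print(W.round(4),W.mean(0))
print(plane(p,[(316,324)],.1516-.0498+.05))
c=plane(p,[(208,151),(281,97),(379,247)],.024);print(c,(c[0]+c[2])/2)
E
```

```text
[[ 0.5747 -0.228   0.024 ]
 [ 0.5984 -0.2027  0.024 ]
 [ 0.6171 -0.2206  0.024 ]
 [ 0.5949 -0.2444  0.024 ]] [ 0.59626457 -0.22392392  0.024     ]
[[ 0.59180645 -0.22362916  0.1518    ]]
[[ 0.51353376 -0.15794958  0.024     ]
 [ 0.56726496 -0.12170475  0.024     ]
 [ 0.64069031 -0.23024929  0.024     ]] [ 0.57711203 -0.19409944  0.024     ]
```

```bash
python3 -m creep '0 0 .03 .25 0;0 0 .03 .45 0;0 0 .03 .55 0;0 0 .03 .64 0;0 0 .03 .64 0;0 0 .03 .64 0;0 0 .03 .64 0'
python3 -m creep '.35 0 0 0 0;.35 0 0 0 0;.35 0 0 0 0;.35 0 0 0 0;.35 0 0 -.4 0;.35 0 0 -.9 0;.35 0 0 -.9 0'
python3 - <<'E'
from h import *
go(.43,-.06,.2)
p=camera_params("wrist");im=camera("wrist");cv2.imwrite("pics/w7.png",im[:,:,::-1])
E
```

```text
clock: 14.85
eef_pos: [0.5974, -0.2273, 0.058]
tool_rot: [0.708, 0.707, 0.0, 0.001]
ft_force: [0.3, -0.1, 0.1]
grip_width: 0.0118
grasp_force: 58.7
clock: 15.72
eef_pos: [0.5995, -0.228, 0.198]
tool_rot: [0.707, 0.707, 0.002, 0.005]
ft_force: [-0.6, -0.6, -0.2]
grip_width: 0.0298
grasp_force: 0.0
go [ 1.119 -1.131 -0.029] turn -0.0 at [ 0.5995 -0.228   0.198 ] yaw -0.001 t 15.72
```

View pics/w7.png

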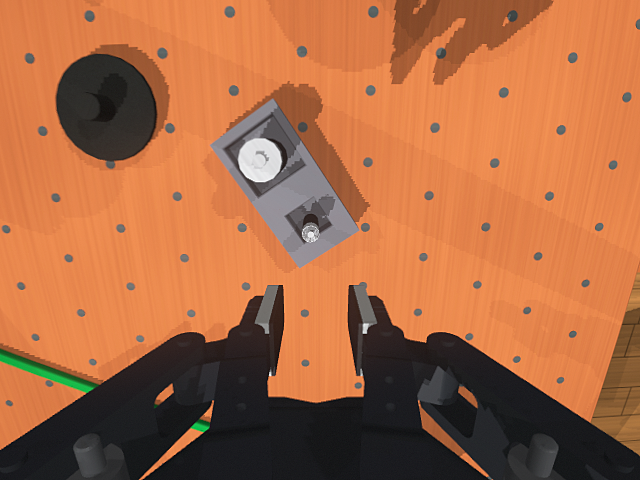

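Both cells stand in their wells: thick (261,159), thin (310,232). Next are the stoppers.

```bash
python3 -m creep '.6 .6 -.6 0 0;.6 .6 -.6 0 0;.6 .6 -.6 0 0'
python3 -m creep '.6 .52 -.53 0 0;.6 .52 -.53 0 0;.6 .52 -.53 0 0;.6 .52 -.53 0 0'
python3 - <<'E'
from h import *
go(.445,-.006,.1)
p=camera_params("wrist");im=camera("wrist");cv2.imwrite("pics/w8.png",im[:,:,::-1])
for t,z in(("cork_a",.04),("bowl",.12),("lid",0)):
    print(t,[(np.round(d["at"],3).tolist(),round(d["conf"],2)) for d in spot_point(t,"wrist")])
E
```

```text
clock: 16.15
eef_pos: [0.5003, -0.1335, 0.1885]
tool_rot: [0.706, 0.708, -0.003, -0.005]
ft_force: [0.7, -0.4, 0.7]
grip_width: 0.0511
grasp_force: 0.0
clock: 16.65
eef_pos: [0.4283, -0.0592, 0.1917]
tool_rot: [0.707, 0.707, 0.0, 0.001]
ft_force: [-0.1, -0.7, 0.3]
grip_width: 0.0514
grasp_force: 0.0
go [0.355 0.11  0.611] turn -0.0 at [ 0.4283 -0.0592  0.1917] yaw -0.001 t 16.65
cork_a [([0.445, -0.005, 0.001], 0.72)]
bowl [([0.672, 0.016, -0.001], 0.94)]
lid [([0.418, -0.127, -0.002], 0.87)]
```

View pics/w8.png

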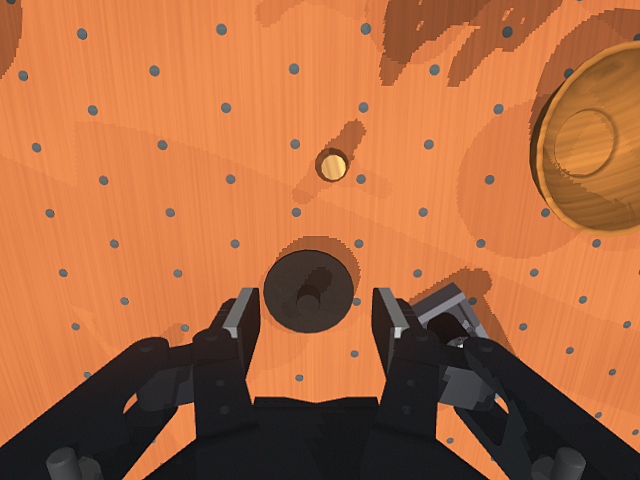

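The stopper's top is at (334,167), the lid's grip at (308,297), and the bowl floor ring is centred at (585,144).

```bash
python3 - <<'E'
from h import *
p=camera_params("wrist")
print(plane(p,[(334,167)],.04),plane(p,[(585,144)],.007),plane(p,[(308,297)],.04))
E
```

```text
[[ 0.44318987 -0.00641527  0.04      ]] [[0.67207698 0.01349786 0.007     ]] [[ 0.4215844  -0.11969363  0.04      ]]
```

```bash
python3 -m creep '.6 .355 .105 .4 0;.6 .355 .105 .8 0;.6 .355 .105 1 0;.6 .355 .105 1 0;.6 .355 .105 1 0;0 .355 .105 1 0;0 .355 .105 1 0;0 .355 .105 1 0;0 .355 .105 1 0;0 .355 .105 1 0'
python3 -m creep '0 0 0 -.4 0;0 0 .2 -.6 0;0 0 .6 -.6 0;0 0 .8 -.6 0;0 0 .8 -.6 0'
python3 -m creep '0 -.03 .72 0 0;0 -.03 .72 0 0;0 -.03 .72 0 0;0 -.03 .72 0 0'
python3 - <<'E'
from h import *
go(.672,-.010,.056)
E
```

```text
clock: 18.1
eef_pos: [0.4448, -0.0058, 0.0438]
tool_rot: [0.708, 0.707, 0.001, 0.002]
ft_force: [-0.7, 0.4, 5.1]
grip_width: 0.0177
grasp_force: 58.4
clock: 18.73
eef_pos: [0.5655, -0.0058, 0.1327]
tool_rot: [0.708, 0.707, 0.001, 0.001]
ft_force: [-0.1, 0.8, -0.8]
grip_width: 0.0175
grasp_force: 58.8
clock: 19.23
eef_pos: [0.6696, -0.0103, 0.1316]
tool_rot: [0.707, 0.707, -0.001, -0.001]
ft_force: [-0.9, -0.1, -0.7]
grip_width: 0.0178
grasp_force: 59.0
go [0.002 0.017 0.504] turn -0.0 at [ 0.6696 -0.0103  0.1316] yaw -0.001 t 19.23
```

```bash
python3 -m creep '0 0 .015 .3 0;0 0 .015 .45 0;0 0 .015 .49 0;0 0 .015 .49 0;.35 0 .015 .49 0;.35 0 .015 .49 0;.35 0 .015 .49 0;.35 0 .015 .3 0;.35 0 .015 -.2 0;.35 0 .015 -.4 0;.35 0 .015 -.4 0'
python3 -m creep '.6 .33 -.85 0 0;.6 .33 -.85 0 0;.6 .33 -.85 0 0;.6 .33 -.85 0 0'
python3 -m creep '.6 .33 -.87 0 0;.6 .33 -.87 0 0;.6 .33 -.87 0 0;.6 .33 -.87 0 0'
python3 - <<'E'
from h import *
p=camera_params("wrist");im=camera("wrist");cv2.imwrite("pics/w9.png",im[:,:,::-1])
go(.416,.1425,.04)
for t,z in(("cork_a",.04),("bowl",.12),("mug",0)):
    print(t,[(np.round(d["at"],3).tolist(),round(d["conf"],2)) for d in spot_point(t,"wrist")])
E
```

```text
clock: 20.6
eef_pos: [0.6762, -0.0104, 0.1975]
tool_rot: [0.707, 0.707, 0.004, 0.004]
ft_force: [-0.3, -0.0, -0.2]
grip_width: 0.0295
grasp_force: 0.0
clock: 21.1
eef_pos: [0.5457, 0.0396, 0.1918]
tool_rot: [0.707, 0.707, 0.0, 0.0]
ft_force: [0.3, 0.1, -0.5]
grip_width: 0.0512
grasp_force: 0.0
clock: 21.6
eef_pos: [0.4173, 0.0893, 0.1926]
tool_rot: [0.707, 0.707, 0.001, 0.001]
ft_force: [0.1, 0.7, -0.9]
grip_width: 0.0509
grasp_force: 0.0
go [ 0.356 -0.018  1.018] turn -0.0 at [0.4181 0.0891 0.1926] yaw -0.001 t 21.65
cork_a [([0.418, 0.145, 0.0], 0.91), ([0.675, -0.012, 0.014], 0.87)]
bowl [([0.673, 0.013, -0.002], 0.93)]
mug [([0.586, 0.197, -0.006], 0.84)]
```

View pics/w9.png

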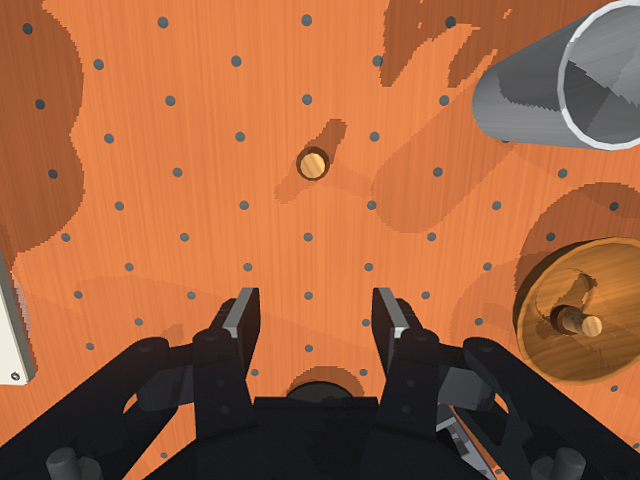

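The first stopper is standing in the bowl at (580,322). The second one's top is at (313,166), so straight ahead.

```bash
python3 -m creep '.6 .355 -.01 .4 0;.6 .355 -.01 .8 0;.6 .355 -.01 1 0;.6 .355 -.01 1 0;.6 .355 -.01 1 0;0 .355 -.01 1 0;0 .355 -.01 1 0;0 .355 -.01 1 0;0 .355 -.01 1 0;0 .355 -.01 1 0'
python3 -m creep '0 0 0 -.4 0;0 0 0 -.6 0;0 -.3 .3 -.6 0;0 -.5 .8 -.6 0;0 -.5 .8 -.6 0;0 -.5 .8 -.6 0'
python3 -m creep '0 -.19 .9 0 0;0 -.19 .9 0 0;0 -.19 .9 0 0;0 -.19 .9 0 0'
python3 - <<'E'
from h import *
go(.672,.038,.056)
E
```

```text
clock: 23.05
eef_pos: [0.4157, 0.1426, 0.0437]
tool_rot: [0.708, 0.707, 0.002, 0.001]
ft_force: [-0.9, 0.1, 5.5]
grip_width: 0.0179
grasp_force: 58.4
clock: 23.8
eef_pos: [0.5352, 0.0663, 0.1323]
tool_rot: [0.708, 0.706, 0.001, 0.0]
ft_force: [-0.5, -0.2, -1.3]
grip_width: 0.0177
grasp_force: 58.8
clock: 24.3
eef_pos: [0.6685, 0.0389, 0.1313]
tool_rot: [0.707, 0.707, -0.0, -0.001]
ft_force: [-1.7, -0.3, -0.4]
grip_width: 0.0178
grasp_force: 58.9
go [-0.006  0.024  0.502] turn -0.0 at [0.6685 0.0389 0.1313] yaw -0.001 t 24.3
```

```bash
python3 -m creep '0 0 .02 .3 0;0 0 .02 .45 0;0 0 .02 .49 0;0 0 .02 .49 0;.35 0 .02 .49 0;.35 0 .02 .49 0;.35 0 .02 .49 0;.35 0 .02 .3 0;.35 0 .02 -.2 0;.35 0 .02 -.4 0;.35 0 .02 -.4 0'
python3 -m creep '.6 -.76 -.84 0 0;.6 -.76 -.84 0 0;.6 -.76 -.84 0 0;.6 -.76 -.84 0 0'
python3 -m creep '.6 -.76 -.84 0 0;.6 -.76 -.84 0 0;.6 -.76 -.84 0 0;.6 -.76 -.84 0 0;.6 -.76 -.84 0 0'
python3 - <<'E'
from h import *
p=camera_params("wrist");im=camera("wrist");cv2.imwrite("pics/w10.png",im[:,:,::-1])
go(.422,-.124,.04);a,b=plane(p,[[315,200]],.04),0
for t,z in(("cork_a",.04),("lid",.12)):
    print(t,[(np.round(d["at"],3).tolist(),round(d["conf"],2)) for d in spot_point(t,"wrist")])
for d in cut_out("lid","wrist")[:1]:
    m=d["pixels"].astype(np.uint8);ys,xs=np.nonzero(m);W=plane(p,np.c_[xs,ys],.016)[:,:2]
    print(cv2.minEnclosingCircle(np.float32(W*1000)),W.mean(0))
camera("top");print([(np.round(d["at"],3).tolist(),round(d["conf"],2)) for d in spot_point("cork_a","top")])
E
```

```text
clock: 25.68
eef_pos: [0.6747, 0.0386, 0.1975]
tool_rot: [0.707, 0.707, 0.004, 0.003]
ft_force: [-0.1, 0.2, -0.2]
grip_width: 0.03
grasp_force: 0.0
clock: 26.18
eef_pos: [0.5427, -0.0772, 0.1909]
tool_rot: [0.709, 0.705, -0.001, -0.001]
ft_force: [1.4, 0.1, -0.2]
grip_width: 0.0509
grasp_force: 0.0
clock: 26.8
eef_pos: [0.4207, -0.189, 0.1916]
tool_rot: [0.707, 0.707, 0.0, 0.0]
ft_force: [0.3, 0.2, -0.2]
grip_width: 0.0509
grasp_force: 0.0
go [0.431 0.007 1.011] turn 0.0 at [ 0.421  -0.1888  0.1916] yaw 0.0 t 26.85
cork_a [([0.673, -0.013, 0.014], 0.83)]
lid [([0.42, -0.123, -0.002], 0.77)]
((421.2197265625, -126.59362030029297), 43.97699737548828) [ 0.421205   -0.12560181]
[([0.589, 0.198, -0.001], 0.68), ([0.678, -0.012, 0.014], 0.55), ([0.671, 0.039, 0.011], 0.48)]
```

View pics/w10.png

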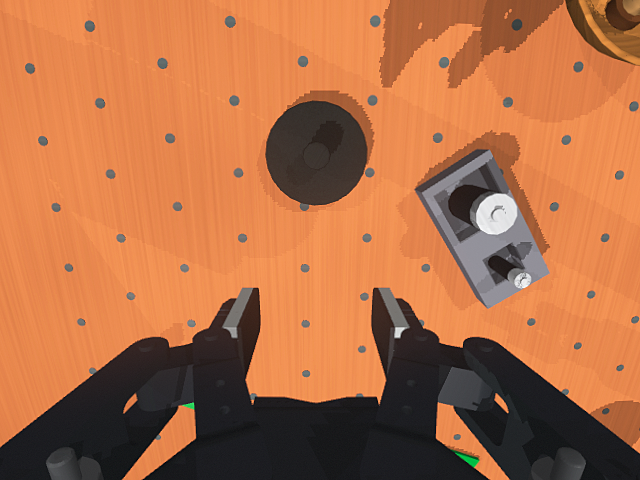

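The stoppers are in the bowl. The lid's disc is centred at (316,153) with the grip at (317,155), so it lies at (0.421, -0.126).

```bash
python3 -m creep '.6 .42 0 .4 0;.6 .42 0 .8 0;.6 .42 0 1 0;.6 .42 0 1 0;.6 .42 0 1 0;0 .42 0 1 0;0 .42 0 1 0;0 .42 0 1 0;0 .42 0 1 0;0 .42 0 1 0;0 .42 0 1 0'
python3 -m creep '0 0 0 -.2 0;0 0 0 -.5 0;0 0 0 -1 0;0 0 0 -1 0;0 0 0 -1 0;0 0 0 -1 0'
python3 - <<'E'
from h import *
go(.587,.197,.2)
E
```

```text
clock: 28.48
eef_pos: [0.4215, -0.127, 0.0439]
tool_rot: [0.708, 0.707, 0.001, 0.002]
ft_force: [-0.5, -0.3, 6.4]
grip_width: 0.0196
grasp_force: 58.4
clock: 29.22
eef_pos: [0.4186, -0.126, 0.1904]
tool_rot: [0.708, 0.707, -0.001, -0.001]
ft_force: [-0.0, -0.8, -1.1]
grip_width: 0.0197
grasp_force: 58.8
go [ 2.155  1.12  -0.066] turn -0.0 at [ 0.4186 -0.126   0.1904] yaw -0.001 t 29.23
```

```bash
python3 -m creep '0 .72 .56 -.13 0;0 .72 .56 -.13 0;0 .72 .56 -.13 0;0 .72 .56 -.13 0'
python3 -m creep '0 .72 .56 0 0;0 .72 .56 0 0;0 .72 .56 0 0;0 .72 .56 0 0;0 .72 .56 0 0;0 .72 .56 0 0'
python3 - <<'E'
from h import *
p=camera_params("wrist");im=camera("wrist");cv2.imwrite("pics/w11.png",im[:,:,::-1])
go(.587,.197,.2)
for d in cut_out("mug","wrist")[:1]:
    m=d["pixels"].astype(np.uint8);ys,xs=np.nonzero(m);W=plane(p,np.c_[xs,ys],.12)[:,:2]
    print(d["conf"],cv2.minEnclosingCircle(np.float32(W*1000)),W.mean(0))
for d in cut_out("lid","wrist")[:1]:
    m=d["pixels"].astype(np.uint8);ys,xs=np.nonzero(m);W=plane(p,np.c_[xs,ys],telemetry.get_obs()["eef_pos"][2]-.0439+.016)[:,:2]
    print(d["conf"],cv2.minEnclosingCircle(np.float32(W*1000)),W.mean(0))
E
```

```text
clock: 29.72
eef_pos: [0.5031, -0.0178, 0.2094]
tool_rot: [0.707, 0.707, -0.002, -0.001]
ft_force: [-1.2, 0.9, -1.0]
grip_width: 0.0195
grasp_force: 59.0
clock: 30.48
eef_pos: [0.5872, 0.088, 0.2116]
tool_rot: [0.708, 0.706, -0.0, -0.0]
ft_force: [-1.4, -0.2, -0.2]
grip_width: 0.0197
grasp_force: 59.0
go [ 0.725 -0.005  0.078] turn -0.001 at [0.5874 0.0882 0.2117] yaw -0.003 t 30.52
0.98 ((587.9454345703125, 198.52101135253906), 40.22498321533203) [0.58800419 0.19980224]
0.9 ((587.5364379882812, 88.4888687133789), 44.21677017211914) [0.58722996 0.09761173]
```

View pics/w11.png

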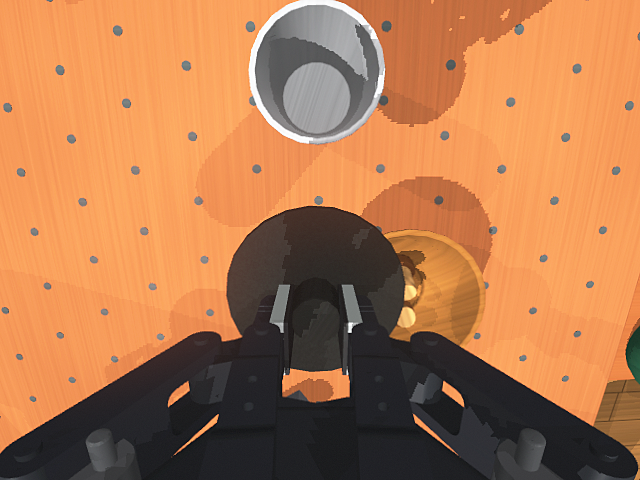

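The mug rim's circle is centred at (0.588, 0.1985), radius 40 mm as expected. The held lid is level at (0.5875, 0.0885), so it has 110 mm to go along tool x.

```bash
python3 -m creep '0 .3 .003 0 0;0 .6 .003 0 0;0 .733 .003 0 0;0 .733 .003 0 0;0 .733 .003 .15 0;0 .733 .003 .25 0;0 .733 .003 .25 0;0 .733 .003 .25 0'
python3 - <<'E'
from h import *
p=camera_params("scene");im=camera("scene")
cv2.imwrite("pics/s12.png",cv2.resize(im[140:300,340:500,::-1],(640,640))[:600])
go(.588,.1985,.154)
z=telemetry.get_obs()["eef_pos"][2]-.0439
p2=camera_params("wrist");camera("wrist")
for d in cut_out("lid","wrist")[:1]:
    m=d["pixels"].astype(np.uint8);ys,xs=np.nonzero(m);W=plane(p2,np.c_[xs,ys],z+.016)[:,:2]
    print(d["conf"],cv2.minEnclosingCircle(np.float32(W*1000)))
E
```

```text
clock: 31.62
eef_pos: [0.5889, 0.199, 0.1744]
tool_rot: [0.708, 0.706, 0.0, 0.0]
ft_force: [0.4, -0.2, -0.8]
grip_width: 0.0195
grasp_force: 59.1
go [-0.005 -0.008  0.138] turn -0.001 at [0.5891 0.1992 0.1747] yaw -0.002 t 31.68
0.75 ((589.2869873046875, 199.78724670410156), 44.10881042480469)
```

View pics/s12.png

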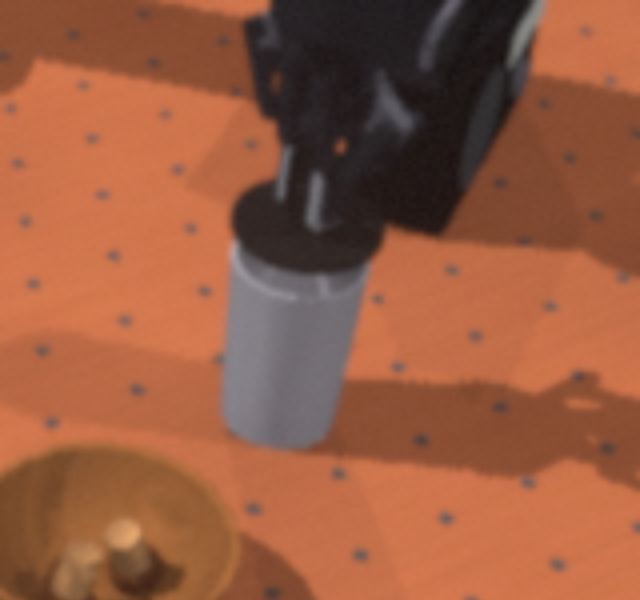

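The lid hovers centred over the mug, and both stoppers are visible in the bowl. I'll take out the 1 mm error and lower it.

```bash
python3 -m creep '0 -.007 -.007 .04 0;0 -.007 -.007 .08 0;0 -.007 -.007 .1 0;0 -.007 -.007 .12 0;0 -.007 -.007 .13 0;0 -.007 -.007 .14 0;0 -.007 -.007 .14 0;0 -.007 -.007 .14 0'
```

```text
clock: 32.78
eef_pos: [0.5875, 0.1985, 0.1542]
tool_rot: [0.707, 0.707, 0.001, 0.0]
ft_force: [-2.5, -0.6, 4.6]
grip_width: 0.0195
grasp_force: 59.6
```

```bash
python3 -m creep '.5 0 0 0 0;.5 0 0 0 0;.5 0 0 0 0;.5 0 0 0 0;.5 0 0 -.3 0;.5 0 0 -.7 0;.5 0 0 -.7 0'
python3 -m creep '.5 -.6 -.6 0 0;.5 -.6 -.6 0 0;.5 -.6 -.6 0 0;.5 -.6 -.6 0 0'
python3 - <<'E'
from h import *
im=camera("scene");cv2.imwrite("pics/s13.png",cv2.resize(im[140:340,220:460,::-1],(720,600)))
for t in "lid mug cork_a bowl caddy cell_large cell_small radio swatter".split():
    print(t,[(np.round(d["at"],3).tolist(),round(d["conf"],2)) for d in spot_point(t,"scene")[:2]])
p=camera_params("wrist");camera("wrist")
for t,z in(("lid",.126),):
  for d in cut_out(t,"wrist")[:1]:
    m=d["pixels"].astype(np.uint8);ys,xs=np.nonzero(m);W=plane(p,np.c_[xs,ys],z)[:,:2]
    print(t,d["conf"],cv2.minEnclosingCircle(np.float32(W*1000)))
print([(np.round(d["at"],3).tolist()) for d in spot_point("mug","wrist")[:1]+spot_point("lid","wrist")[:1]])
E
```

```text
clock: 33.65
eef_pos: [0.5903, 0.1994, 0.2643]
tool_rot: [0.707, 0.707, 0.005, 0.003]
ft_force: [-0.7, 0.6, 0.3]
grip_width: 0.0427
grasp_force: 0.0
clock: 34.15
eef_pos: [0.4979, 0.1085, 0.2581]
tool_rot: [0.708, 0.707, 0.001, 0.0]
ft_force: [0.6, -0.2, -0.0]
grip_width: 0.0425
grasp_force: 0.0
lid [([0.585, 0.2, 0.105], 0.9)]
mug [([0.588, 0.196, 0.001], 0.59), ([0.672, -0.007, 0.008], 0.35)]
cork_a [([0.667, 0.041, 0.012], 0.63), ([0.674, -0.01, 0.011], 0.61)]
bowl [([0.668, 0.012, 0.0], 0.56), ([0.574, -0.199, 0.001], 0.46)]
caddy [([0.574, -0.198, 0.002], 0.83), ([0.665, 0.04, 0.013], 0.38)]
cell_large [([0.565, -0.169, 0.002], 0.73)]
cell_small [([0.602, -0.234, -0.003], 0.54), ([0.564, -0.165, 0.003], 0.42)]
radio [([0.42, 0.461, 0.001], 0.84)]
swatter [([0.461, -0.475, -0.001], 0.7)]
lid 0.84 ((586.9156494140625, 199.05023193359375), 44.75514221191406)
[[0.672, 0.015, -0.003]]
```

View pics/s13.png

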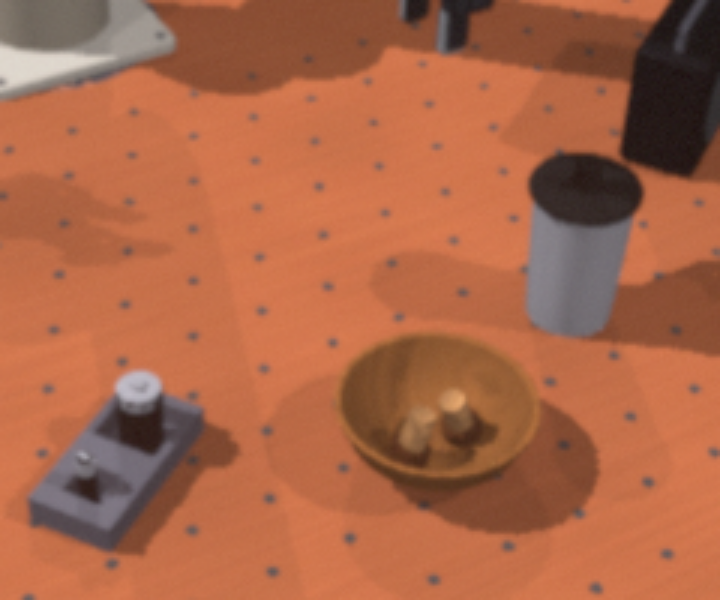

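```bash
python3 -c "
from workcell import *
print(ticket.job_done())"
```

```text
the job is handed in; nothing more can be done
None
```

I handed the job in at about 35 s of the 118 s: the last picture shows both cells upright in their wells, both stoppers in the bowl and the lid flush on the mug, with the radio and swatter in place; I viewed 15 pictures, one over the limit of 14.

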